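# Put the lathe's change gears away on their pins

## Task

Put the lathe's change gears away on the two storage pins: thread the three dark steel gears on the pin with the red base and the two brass gears on the pin with the blue base, on each pin the largest at the bottom and the smallest on top, all lying flat on one another. Lower each gear right down before you let go, do not drop it, and leave the green gear, the oil bottle and the V-block where they are.

Things in the scene. Friction and masses are not known exactly. Their poses are not given: they have to be found in the camera images.
- steel_large: The largest of the three dark steel gears: spur gear ring, 66 mm across the teeth, 14 mm thick with flat faces, a plain round 20 mm hole through its middle, about 330 g. It lies flat on the bench. Origin: centre of its underside; z up along its axis. Both faces are alike.
- steel_medium: The middle one of the three dark steel gears: spur gear ring, 50 mm across the teeth, 14 mm thick with flat faces, a plain round 20 mm hole through its middle, about 180 g. It lies flat on the bench. Origin: centre of its underside; z up along its axis. Both faces are alike.
- steel_small: The smallest of the three dark steel gears: spur gear ring, 36 mm across the teeth, 14 mm thick with flat faces, a plain round 20 mm hole through its middle, about 75 g. It lies flat on the bench. Origin: centre of its underside; z up along its axis. Both faces are alike.
- brass_large: The larger of the two yellow brass gears: spur gear ring, 58 mm across the teeth, 14 mm thick with flat faces, a plain round 20 mm hole through its middle, about 280 g. It lies flat on the bench. Origin: centre of its underside; z up along its axis. Both faces are alike.
- brass_small: The smaller of the two yellow brass gears: spur gear ring, 42 mm across the teeth, 14 mm thick with flat faces, a plain round 20 mm hole through its middle, about 120 g. It lies flat on the bench. Origin: centre of its underside; z up along its axis. Both faces are alike.
- red_pin: Storage pin fixed to the bench: a red square base plate, 76 mm wide and 10 mm thick, with one upright bare-metal pin at its centre, 10 mm in diameter, its top 62 mm above the bench and coned over the last 8 mm. Origin: centre of the base's underside, at bench height; z up along the pin. A gear fully down on the base has its underside 10 mm above this origin, and each gear below it adds 14 mm.
- blue_pin: Storage pin fixed to the bench: a blue square base plate, 76 mm wide and 10 mm thick, with one upright bare-metal pin at its centre, 10 mm in diameter, its top 62 mm above the bench and coned over the last 8 mm. Origin: centre of the base's underside, at bench height; z up along the pin. A gear fully down on the base has its underside 10 mm above this origin, and each gear below it adds 14 mm.
- plastic_gear: Green plastic gear, 46 mm across, 14 mm thick, loose on the bench; not part of the job, to be left where it is. Origin: centre of its underside.
- oil_bottle: Small yellow oil bottle with a red cap, 44 mm in diameter, 85 mm tall, standing loose; to be left where it is. Origin: centre of its underside.
- v_block: Bright steel V-block, 56 x 42 mm and 38 mm high, loose on the bench; to be left where it is. Origin: centre of its underside.
Mind the look-alikes: they are no part of the job. Of the things shaped like the blue_pin, the blue one is meant. What is shaped like the steel_small but purple is not meant.

How it is judged (in metres and radians):
At the end, for the whole second after the job is handed in: Red-based pin, from the bottom: large, medium, small steel gear; blue-based pin: large, small brass gear. Each centre within 8 mm of the pin axis, underside within 5 mm of its height in the pile (10 mm, then 14 mm more each), tilt under 0.12 rad, at rest (0.02 m/s), released (horizontal distance between each of steel_large, steel_medium, steel_small and red_pin below 0.008 m and z of steel_large in the frame of red_pin between 0.005 and 0.015 m and angle between each of steel_large, steel_medium, steel_small, brass_large, brass_small's own z axis and vertical below 0.12 rad and linear speed of each of steel_large, steel_medium, steel_small, brass_large, brass_small below 0.02 m/s and z of steel_medium in the frame of red_pin between 0.019 and 0.029 m and z of steel_small in the frame of red_pin between 0.033 and 0.043 m and horizontal distance between each of brass_large, brass_small and blue_pin below 0.008 m and z of brass_large in the frame of blue_pin between 0.005 and 0.015 m and z of brass_small in the frame of blue_pin between 0.019 and 0.029 m); the robot touches nothing.
It fails at once if a bystander (green gear, oil bottle or V-block) is moved more than 25 mm or tipped over (distance of any of plastic_gear, oil_bottle, v_block from where it was at the start of the episode above 0.025 m or angle between any of plastic_gear, oil_bottle, v_block's own z axis and vertical above 0.5 rad).
It fails at once if a gear is dropped: it falls faster than 0.6 m/s (a free fall of about 18 mm) with no finger on it ((linear speed of steel_large above 0.6 m/s and contact force between steel_large and the fingers below 0.05 N) or (linear speed of steel_medium above 0.6 m/s and contact force between steel_medium and the fingers below 0.05 N) or (linear speed of steel_small above 0.6 m/s and contact force between steel_small and the fingers below 0.05 N) or (linear speed of brass_large above 0.6 m/s and contact force between brass_large and the fingers below 0.05 N) or (linear speed of brass_small above 0.6 m/s and contact force between brass_small and the fingers below 0.05 N)).
It also fails if it takes over 141 s, if anything falls off the work surface, if the arm or the gripper's body presses on something with over 40 N, if the wrist force passes 120 N, or if a joint passes its speed limit or range.

## Robot

A 6-joint arm with a two-finger parallel gripper is mounted at the origin on the work surface. World frame = base frame: x ahead of the robot, y to its left, z up, the work surface at z = 0. Lengths are in mm, angles in degrees, forces in N, time in s.
With the tool pointing down it reaches from about 350 to 850 mm from the base axis. Payload 8.1 kg.
Tool frame: the origin (TCP) lies at the very end of the fingers, on their centre line; the grasp point (between the pads) lies 19 mm behind it; z points along the fingers, y is the line along which they close (so a half turn about z gives the same grasp; the last joint's range is limited). The gripper opens to 85 mm and grips with 20 to 120 N. Pads are 22 mm wide; open, the fingers measure 114 mm over their backs; the gripper's body (76 mm by 85 mm) begins 54 mm behind the grasp point. The pads swing forward as they close: fully open they stand 13 mm farther back than shut.
Start: joints at [-71.7, 7.471, 85.268, -0, 87.261, -4.893], TCP at [236.321, -551.505, 231.292] pointing down, gripper open.
Joint ranges: [-169.43, 169.43], [-51.17, 129.36], [1.28, 143.12], [-76.62, 256.62], [0, 156.53], [-152.29, 152.29]. Speed limits (degrees/s): [136.94, 136.94, 159.86, 180, 180, 180].

## Interface

Orientations are given as [roll, pitch, yaw] about the fixed x, y, z axes, in that order (R = Rz(yaw) Ry(pitch) Rx(roll)).
In Python, from bench import * gives the robot as it stands.
- The arm moves only by the tool play_rows, never from a script. Its argument "increments" is a list of rows, each a list of 3 entries, a list of its own where there are three numbers: the gripper's target within -1 to 1 (fully open at 1, half-way at 0, shut at -1), then the shift along the tool's x, y, z in mm, then the turn about the tool's z in rad. A call has 1 to 12 rows; each row shifts and turns the commanded pose from where the row before left it, along the tool's axes as they then stand; what a row does not reach is not made up. A row lasts 1/12 s, in which the tool goes at most 41.7 mm and 7.16 degrees, less where a joint would pass 70% of its speed; a pose out of reach is approached as far as the arm can. A call is refused whole if a number of a shift passes 41.7 or a number of a turn 0.125, either way. A call with a gripper value outside its range is refused whole. The fingers move at their own pace and stop on an object; "force" is the grip in N (left out, the last holds). Time passes only in rows, so rows that do not move let the fingers close. It gives the time, the measured TCP pose, the force, the opening and the grip force at its end, in the units of the state.
- sense(): the state, without advancing time (a new reading comes with each control period).
- snapshot(name): name is "side" or "top"; returns a dict with "color" (420x560x3 uint8, red, green, blue), "intrinsics" (3x3 intrinsics, pixels), "world_from_camera" (4x4, takes a point from camera to world coordinates). Camera axes: x right, y down, z forward; pixel columns grow to the right and rows downward; lengths in mm; the calibration is good to about 2 mm. A picture is of the moment at which its call begins. There is no depth.
- hand_in(): hands the job in; it is judged then, once.
Trained networks look in a picture, given as the dict that the camera call returned (one of the last four; its "shot" number tells which), for a name from the list of things; names that differ only in an ending like _2 or _b are one class to them, and where a whole thing is asked for, a point or a joint stands for the part that bears it (a point fixed in the world has none). Each returns a list of dicts, best first, with "p" (0 to 1); they miss things now and then, are a little off and sometimes report something else, mostly with a low value. They report only what shows in the picture. A call takes as long as a camera call. They do not tell look-alikes from the thing itself.
- find_in(query, picture): "xyz" ([x, y, z] in mm, in the coordinates of the camera as it stood for that picture, good to about 4 mm: the middle of the surface that is visible of it).
- regions_of(query, picture): "mask" (420x560 bool, what is visible of it).
- pinpoint(query, picture): "xyz" ([x, y, z] in mm, in the coordinates of the camera as it stood for that picture, good to about 4 mm: a listed point, or the origin of a listed thing).
The state is a dict: "time": time; "joint_pos": joint angles; "qd": joint speeds; "joint_efforts": joint torques, N m; "tool_pos": TCP position; "tcp_rot": TCP orientation; "ft_force": force on the tool from outside, world axes, zero at the start; "wrist_torque": the same for the moment, N m; "finger_gap": finger opening in mm; "grip_force": force on a finger pad.
Only numpy, scipy, OpenCV 4.12 (cv2) and the standard library are available. Lean on these libraries where they do the work, as an engineer would, in place of code of your own. Each camera call takes 0.05 s, during which the arm holds its last target. There are 200 camera calls.

## Working session

There is one attempt and no reset: what is moved stays moved. The work goes in short steps, Python scripts to look and compute and a tool call to move; the robot and the scene stay as the last step left them, time stands still between calls to the robot, and variables do not carry over. Pictures are saved under pics/ and viewed, at most 14 in all, crops included, and the job is handed in when it is done.

Besides the shell and the picture viewer there is one more tool, called after "Request:" as name(argument=value, ...), one argument or row to a line, values as JSON. play_rows: Moves the arm, as the interface text tells. Its arguments: {"type":"object","properties":{"increments":{"type":"array","items":{"type":"array"}},"force":{"type":"number"}},"required":["increments"]}

```bash
mkdir -p pics; ls; python3 - <<'E'
from bench import *
import cv2
s=sense(); print(s)
for n in ("top","side"):
    p=snapshot(n); cv2.imwrite(f"pics/{n}0.png",p["color"][:,:,::-1])
    print(n,p["intrinsics"],p["world_from_camera"])
E
```

```text
pics
{'time': 0.0, 'joint_pos': array([-7.17013305e+01,  7.51524241e+00,  8.53302570e+01, -2.50453899e-03,
        8.72620885e+01, -4.89395695e+00]), 'qd': array([-0.06716484,  0.04987212,  0.01438578,  0.02521247, -0.0707554 ,
        0.0272092 ]), 'joint_efforts': array([ 7.49521132e-05, -5.69395137e+01, -5.00557172e+01, -1.64583389e-04,
        1.46433525e-02, -1.67504402e-05]), 'tool_pos': array([ 236.11442033, -550.97770638,  230.23367103]), 'tcp_rot': array([-1.79892591e+02, -6.68618724e-03,  2.31927422e+01]), 'ft_force': array([-0.16347068,  0.15757788,  0.03387662]), 'wrist_torque': array([ 0.00789461, -0.03338512,  0.00952031]), 'grip_force': 0.0, 'finger_gap': 85.15919204040163}
top [[457.00042129   0.         272.7990912 ]
 [  0.         457.00042129 209.95340929]
 [  0.           0.           1.        ]] [[ 6.59336985e-03 -9.86019179e-01  1.66501372e-01  3.27195202e+02]
 [-9.99929817e-01 -4.86203191e-03  1.08038173e-02 -4.81996686e+00]
 [-9.84323607e-03 -1.66560920e-01 -9.85982034e-01  1.06229047e+03]
 [ 0.00000000e+00  0.00000000e+00  0.00000000e+00  1.00000000e+00]]
side [[408.44242194   0.         287.42224825]
 [  0.         408.44242194 212.1197866 ]
 [  0.           0.           1.        ]] [[-8.90441429e-01 -2.39506865e-01  3.86976127e-01  1.69796533e+01]
 [-4.54737814e-01  4.34429838e-01 -7.77485844e-01  9.46039063e+02]
 [ 1.80992213e-02 -8.68278284e-01 -4.95747154e-01  6.58636224e+02]
 [ 0.00000000e+00  0.00000000e+00  0.00000000e+00  1.00000000e+00]]
```

View pics/top0.png

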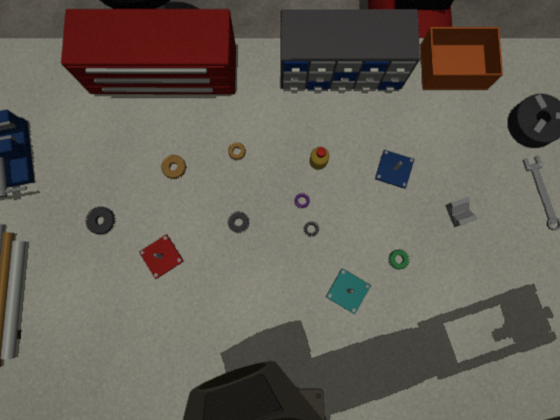

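View pics/side0.png

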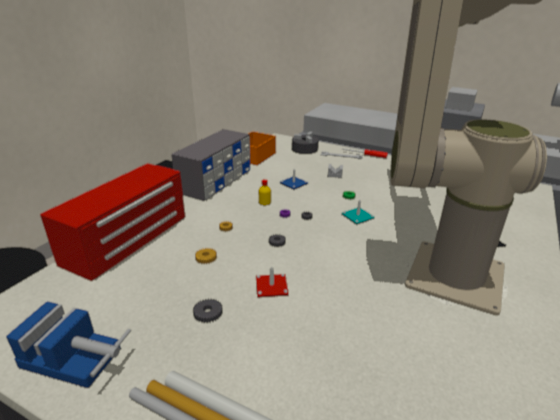

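Top picture: 
- Brass gears: large (173,166), small (237,151).
- Steel gears: large (100,220), medium (238,222), small (311,229). The purple ring at (302,201) looks like the small one.
- Pins: red (161,256), blue (395,168). The teal pin at (349,290) looks like the blue one.
- Bystanders: green gear (399,259), bottle (320,157), V-block (460,212).

The side view agrees with all of this.

Next I measure each item by fitting its silhouette.

```bash
cat > h.py <<'E'
from bench import *
import numpy as np, cv2
from scipy.optimize import least_squares
def proj(p,X):
    T=np.linalg.inv(p["world_from_camera"]); X=np.atleast_2d(X)
    c=X@T[:3,:3].T+T[:3,3]; u=c@np.array(p["intrinsics"]).T
    return u[:,:2]/u[:,2:]
def ray(p,uv,z):
    M=p["world_from_camera"]; d=M[:3,:3]@np.linalg.solve(p["intrinsics"],[uv[0],uv[1],1.])
    return M[:3,3]+d*(z-M[2,3])/d[2]
def seg(p,uv,w,thr=45):
    """filled hull centroid/area of the blob at uv, unlike the bench around it"""
    im=cv2.cvtColor(p["color"],cv2.COLOR_RGB2LAB).astype(float)
    x,y=map(int,uv); c=im[y-w:y+w+1,x-w:x+w+1]
    bg=np.median(c.reshape(-1,3)[np.r_[:2*w+1,-2*w-1:0]],0)
    m=(np.linalg.norm(c-bg,axis=2)>thr).astype(np.uint8)
    n,l,st,ce=cv2.connectedComponentsWithStats(m)
    k=1+np.argmax(st[1:,4]); pts=np.argwhere(l==k)[:,::-1].astype(np.int32)
    return hullc(pts+[x-w,y-w])
def hullc(pts):
    h=cv2.convexHull(np.asarray(pts,np.float32)); M=cv2.moments(h)
    return np.array([M["m10"]/M["m00"],M["m01"]/M["m00"]]),M["m00"]
t=np.linspace(0,2*np.pi,40,endpoint=False)
def fit(p,uv,r,z0,h):
    c0=ray(p,uv,z0+h/2)[:2]
    def model(c): return np.vstack([np.c_[c[0]+r*np.cos(t),c[1]+r*np.sin(t),0*t+z] for z in (z0,z0+h)])
    f=lambda c:hullc(proj(p,model(c)))[0]-uv
    s=least_squares(f,c0); return s.x,hullc(proj(p,model(s.x)))[1]
E
python3 - <<'E'
from h import *
p=snapshot("top")
for n,uv,r,h,w in [("steel_large",(100,220),33,14,24),("steel_medium",(238,222),25,14,20),("steel_small",(311,229),18,14,14),("brass_large",(173,166),29,14,22),("brass_small",(237,151),21,14,18),("red_pin",(161,257),43,10,33),("blue_pin",(395,168),43,10,30)]:
    out=[]
    for thr in (30,45,60):
        c,a=seg(p,uv,w,thr); x,am=fit(p,c,r,0,h); out.append((np.round(x,1).tolist(),int(a),int(am)))
    print(n,out,np.hypot(*x))
    f=pinpoint(n,p)
    M=p["world_from_camera"]
    print("   net",[(np.round(M[:3,:3]@np.array(d["xyz"])+M[:3,3]).tolist(),round(d["p"],2)) for d in f[:3]])
x,y=311,229
cv2.imwrite("pics/crop.png",cv2.resize(p["color"][140:270,80:430,::-1],None,fx=2.2,fy=2.2,interpolation=cv2.INTER_CUBIC))
E
```

```text
steel_large [([479.4, 411.0], 658, 682), ([478.9, 410.4], 624, 682), ([479.0, 410.3], 603, 682)] 630.6679172904002
   net [([479.0, 411.0, -2.0], 0.7)]
steel_medium [([477.0, 87.8], 350, 376), ([476.6, 87.1], 328, 376), ([476.4, 87.2], 309, 376)] 484.31310056467134
   net [([479.0, 90.0, -3.0], 0.82), ([624.0, -99.0, -2.0], 0.55)]
steel_small [([461.8, -81.8], 179, 200), ([461.3, -82.1], 160, 200), ([461.6, -82.3], 150, 200)] 468.8314962854057
   net [([650.0, 92.0, -2.0], 0.57), ([531.0, -63.0, 1.0], 0.54), ([461.0, -83.0, -2.0], 0.43)]
brass_large [([609.0, 244.2], 455, 497), ([608.3, 243.5], 423, 497), ([598.5, 227.3], 96, 497)] 640.2022556997376
   net [([610.0, 245.0, -2.0], 0.92), ([501.0, -428.0, 4.0], 0.33)]
brass_small [([647.7, 94.6], 235, 263), ([646.6, 93.8], 206, 263), ([639.2, 92.4], 95, 263)] 645.8580195275031
   net [([648.0, 94.0, -1.0], 0.48)]
red_pin [([396.4, 264.5], 1137, 1124), ([396.5, 264.7], 1089, 1124), ([396.1, 263.9], 1044, 1124)] 475.96343149651574
   net [([394.0, 264.0, -1.0], 0.88), ([387.0, -282.0, -0.0], 0.57)]
blue_pin [([606.9, -280.6], 1048, 1052), ([606.5, -280.5], 1014, 1052), ([606.5, -280.6], 978, 1052)] 668.303066871484
   net [([610.0, -281.0, -1.0], 0.94), ([320.0, -163.0, -2.0], 0.64)]
```

View pics/crop.png

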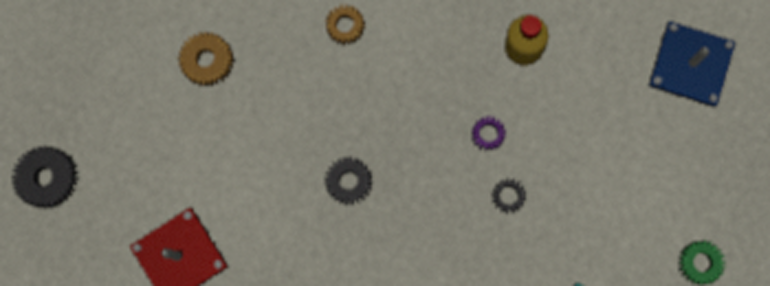

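The fits and the networks agree. Of the look-alikes, I reject purple (531,-63) and teal (387/320,-163/-282). I start with steel_large.

Request:
play_rows(
  increments=[
    [1,[30,-19,6],0],
    [1,[30,-19,6],0],
    [1,[30,-19,6],0],
    [1,[30,-19,6],0],
    [1,[30,-19,6],0],
    [1,[30,-19,6],0],
    [1,[30,-19,6],0],
    [1,[30,-19,6],0],
    [1,[30,-19,6],0],
    [1,[30,-19,6],0],
    [1,[30,-19,6],0],
    [1,[30,-19,6],0],
  ],
  force=40,
)

```text
time: 1.5
tool_pos: [478.3, -198.6, 159.4]
tcp_rot: [180.0, -0.0, 23.2]
ft_force: [1.3, -0.5, 1.4]
finger_gap: 85.1
grip_force: 0.0
```

Request:
play_rows(
  increments=[
    [1,[15,-36,0],0],
    [1,[15,-36,0],0],
    [1,[15,-36,0],0],
    [1,[15,-36,0],0],
    [1,[15,-36,0],0],
    [1,[15,-36,0],0],
    [1,[15,-36,0],0],
    [1,[15,-36,0],0],
    [1,[15,-36,0],0],
    [1,[15,-36,0],0],
    [1,[15,-36,0],0],
    [1,[15,-36,0],0],
  ],
)

```text
time: 2.5
tool_pos: [472.4, 269.9, 159.6]
tcp_rot: [180.0, -0.0, 23.2]
ft_force: [0.4, 0.0, -0.0]
finger_gap: 85.4
grip_force: 0.0
```

Request:
play_rows(
  increments=[
    [1,[12.4,-25.4,10],0],
    [1,[12.4,-25.4,10],0],
    [1,[12.4,-25.4,10],0],
    [1,[12.4,-25.4,10],0],
    [1,[12.1,-25.2,10],0],
    [1,[0,0,25],0],
    [1,[0,0,25],0],
    [1,[0,0,20],0],
    [1,[0,0,10],0],
    [1,[0,0,0],0],
  ],
)

```text
time: 3.33
tool_pos: [477.5, 407.3, 26.0]
tcp_rot: [179.9, 0.3, 23.2]
ft_force: [0.5, 0.1, 0.0]
finger_gap: 85.3
grip_force: 0.0
```

```bash
python3 - <<'E'
from h import *
s=sense(); print(s["tool_pos"],s["tcp_rot"])
out=[]
for n,X in (("side",(479,411,20)),("top",(479,411,20))):
    p=snapshot(n); u,v=map(int,proj(p,X)[0]); print(n,u,v)
    out.append(cv2.resize(p["color"][v-60:v+60,u-70 if u>70 else 0:(u-70 if u>70 else 0)+140,::-1],(560,480),interpolation=cv2.INTER_CUBIC))
cv2.imwrite("pics/g1.png",cv2.resize(np.hstack(out),(800,343)))
E
```

```text
[477.5139636  407.28375281  26.0135719 ] [179.93249024   0.30396079  23.19641639]
side 206 306
top 97 219
```

View pics/g1.png

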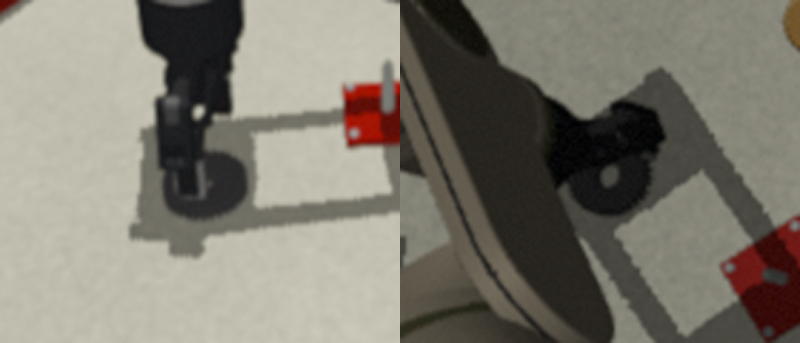

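Both views show the open fingers straddling the dark large gear, which is in the crop centre. The red base is to the right and clear.

```bash
cat >> h.py <<'E'
def go(x,y,z=None):
    s=sense(); a=np.radians(s["tcp_rot"][2]); d=np.array([x,y])-s["tool_pos"][:2]
    print("t",round(s["time"],2),"pos",s["tool_pos"].round(1),"rot",s["tcp_rot"].round(2),"gap",round(s["finger_gap"],1),"F",s["ft_force"].round(1))
    print("tool dx,dy", (np.cos(a)*d[0]+np.sin(a)*d[1]).round(1),(np.sin(a)*d[0]-np.cos(a)*d[1]).round(1), "dz",None if z is None else (s["tool_pos"][2]-z).round(1))
E
python3 -c "
from h import *
go(479.2,410.8,-3)"
```

```text
t 3.43 pos [479.8 408.7  29.9] rot [-1.800e+02 -1.000e-02  2.318e+01] gap 85.8 F [0.5 0.7 0.4]
tool dx,dy 0.3 -2.2 dz 32.9
```

Request:
play_rows(
  increments=[
    [1,[0,-1,10],0],
    [1,[0,-1,10],0],
    [1,[0,0,8],0],
    [1,[0,0,4],0],
    [1,[0,0,0],0],
    [-1,[0,0,0],0],
    [-1,[0,0,0],0],
    [-1,[0,0,0],0],
    [-1,[0,0,0],0],
    [-1,[0,0,0],0],
    [-1,[0,0,0],0],
    [-1,[0,0,0],0],
  ],
)

```text
time: 4.43
tool_pos: [479.2, 410.8, -2.1]
tcp_rot: [-180.0, -0.1, 23.2]
ft_force: [0.3, 0.5, 3.8]
finger_gap: 63.2
grip_force: 46.1
```

Request:
play_rows(
  increments=[
    [-1,[0,0,0],0],
    [-1,[0,0,0],0],
    [-1,[0,0,0],0],
    [-1,[0,0,0],0],
  ],
)

```text
time: 4.77
tool_pos: [479.2, 410.8, -2.1]
tcp_rot: [-180.0, -0.1, 23.2]
ft_force: [0.1, 0.1, 5.6]
finger_gap: 63.5
grip_force: 46.2
```

```bash
python3 -c "
from h import *
go(479.2,410.8,-3)"
```

```text
t 4.77 pos [479.2 410.8  -2.1] rot [-1.7999e+02 -6.0000e-02  2.3190e+01] gap 63.5 F [0.1 0.1 5.6]
tool dx,dy 0.0 0.0 dz 0.9
```

Request:
play_rows(
  increments=[
    [-1,[0,0,-10],0],
    [-1,[0,0,-30],0],
    [-1,[0,0,-30],0],
    [-1,[0,0,-25],0],
    [-1,[-17,13,0],0],
    [-1,[-17,13,0],0],
    [-1,[-17,13,0],0],
    [-1,[-17,13,0],0],
    [-1,[-17,13,0],0],
    [-1,[-17,13,0],0],
    [-1,[-17,13,0],0],
    [-1,[-15,11,0],0],
  ],
)

```text
time: 5.77
tool_pos: [394.1, 262.5, 91.6]
tcp_rot: [180.0, 0.1, 23.2]
ft_force: [0.1, -0.3, -2.3]
finger_gap: 63.0
grip_force: 46.0
```

Request:
play_rows(
  increments=[
    [-1,[0,0,0],0],
    [-1,[0,0,0],0],
  ],
)

```text
time: 5.93
tool_pos: [395.0, 263.3, 92.0]
tcp_rot: [-180.0, 0.1, 23.1]
ft_force: [1.0, 0.7, -3.1]
finger_gap: 63.4
grip_force: 46.0
```

```bash
python3 - <<'E'
from h import *
go(396,264.3,9)
out=[]
for n,X in (("side",(396,264,80)),("top",(396,264,80))):
    p=snapshot(n); u,v=map(int,proj(p,X)[0]); print(n,u,v)
    out.append(cv2.resize(p["color"][v-50:v+50,u-60:u+60,::-1],(400,333),interpolation=cv2.INTER_CUBIC))
cv2.imwrite("pics/g2.png",np.hstack(out))
E
```

```text
t 5.93 pos [395.  263.3  92. ] rot [-1.7999e+02  5.0000e-02  2.3140e+01] gap 63.4 F [ 1.   0.7 -3.1]
tool dx,dy 1.3 -0.5 dz 83.0
side 271 260
top 152 253
```

View pics/g2.png

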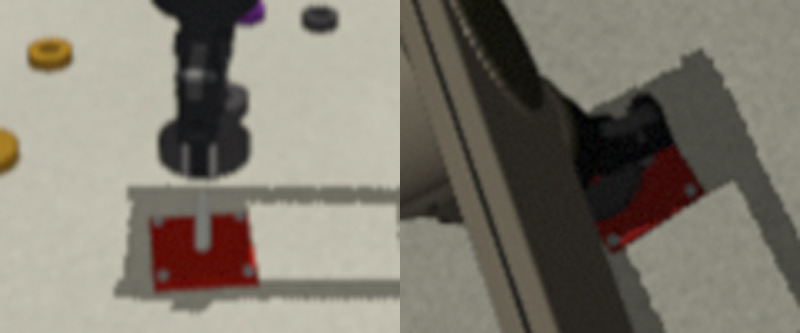

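The side view shows the gear held level at (204,150), centred over the pin at (203,190). Lowering it.

Request:
play_rows(
  increments=[
    [-1,[1,-0.5,10],0],
    [-1,[0,0,10],0],
    [-1,[0,0,10],0],
    [-1,[0,0,10],0],
    [-1,[0,0,10],0],
    [-1,[0,0,10],0],
    [-1,[0,0,10],0],
    [-1,[0,0,6],0],
    [-1,[0,0,3],0],
    [-1,[0,0,2],0],
    [-1,[0,0,0],0],
    [-1,[0,0,0],0],
  ],
)

```text
time: 7.03
tool_pos: [396.8, 265.0, 11.7]
tcp_rot: [-180.0, -0.0, 23.2]
ft_force: [0.4, 0.4, -2.5]
finger_gap: 63.2
grip_force: 45.9
```

Request:
play_rows(
  increments=[
    [-1,[0,0,1],0],
    [-1,[0,0,1],0],
    [-1,[0,0,0],0],
    [-1,[0,0,0],0],
  ],
)

```text
time: 7.37
tool_pos: [396.6, 264.9, 9.5]
tcp_rot: [-180.0, -0.0, 23.2]
ft_force: [-0.1, -0.5, -2.5]
finger_gap: 63.1
grip_force: 46.0
```

Request:
play_rows(
  increments=[
    [-1,[0,0,1],0],
    [-1,[0,0,0],0],
    [-1,[0,0,0],0],
  ],
)

```text
time: 7.62
tool_pos: [396.4, 264.8, 8.2]
tcp_rot: [180.0, 0.0, 23.2]
ft_force: [-0.9, -0.6, -3.5]
finger_gap: 62.9
grip_force: 46.0
```

Request:
play_rows(
  increments=[
    [-1,[0,0,1],0],
    [-1,[0,0,0],0],
    [-1,[0,0,0],0],
  ],
)

```text
time: 7.87
tool_pos: [396.6, 264.9, 7.9]
tcp_rot: [180.0, 0.0, 23.2]
ft_force: [-4.3, -2.8, 5.9]
finger_gap: 63.1
grip_force: 46.9
```

Request:
play_rows(
  increments=[
    [1,[0,0,0],0],
    [1,[0,0,0],0],
    [1,[0,0,0],0],
    [1,[0,0,0],0],
    [1,[0,0,0],0],
    [1,[0,0,0],0],
    [1,[0,0,-5],0],
    [1,[0,0,-20],0],
    [1,[0,0,-25],0],
    [1,[0,0,-25],0],
    [1,[0,0,-15],0],
    [1,[0,0,0],0],
  ],
)

```text
time: 8.87
tool_pos: [399.1, 266.2, 101.9]
tcp_rot: [-180.0, -0.4, 23.2]
ft_force: [0.6, -0.4, 0.8]
finger_gap: 85.4
grip_force: 0.0
```

Request:
play_rows(
  increments=[
    [1,[1,32,0],0],
    [1,[1,32,0],0],
    [1,[1,32,0],0],
    [1,[1,32,0],0],
    [1,[0,32,0],0],
    [1,[0,34,0],0],
    [1,[0,0,15],0],
    [1,[0,0,20],0],
    [1,[0,0,20],0],
    [1,[0,0,10],0],
    [1,[0,0,0],0],
    [1,[0,0,0],0],
  ],
)

```text
time: 9.87
tool_pos: [475.8, 88.2, 31.8]
tcp_rot: [-180.0, 0.1, 23.2]
ft_force: [-0.4, -1.3, -0.3]
finger_gap: 85.0
grip_force: 0.0
```

```bash
python3 - <<'E'
from h import *
go(477,87.8,0)
p=snapshot("side"); 
out=[]
for X in ((396,264,25),(477,88,20)):
    u,v=map(int,proj(p,X)[0]); print(u,v)
    out.append(cv2.resize(p["color"][v-50:v+50,u-60:u+60,::-1],(400,333),interpolation=cv2.INTER_CUBIC))
cv2.imwrite("pics/g3.png",np.hstack(out))
E
```

```text
t 9.87 pos [475.8  88.2  31.8] rot [-1.7996e+02  1.0000e-01  2.3210e+01] gap 85.0 F [-0.4 -1.3 -0.3]
tool dx,dy 1.0 0.8 dz 31.8
271 279
276 237
```

View pics/g3.png

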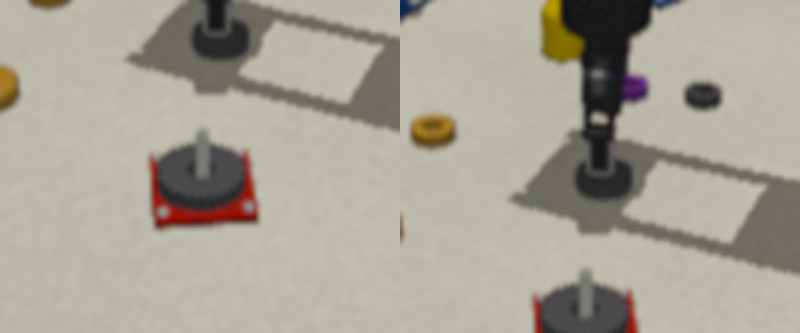

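Steel_large lies flat on the red base around its pin (crop 200,180). The fingers straddle the medium gear at (603,178).

Request:
play_rows(
  increments=[
    [1,[1,0.8,10],0],
    [1,[0,0,10],0],
    [1,[0,0,7],0],
    [1,[0,0,4],0],
    [1,[0,0,0],0],
    [-1,[0,0,0],0],
    [-1,[0,0,0],0],
    [-1,[0,0,0],0],
    [-1,[0,0,0],0],
    [-1,[0,0,0],0],
    [-1,[0,0,0],0],
    [-1,[0,0,0],0],
  ],
)

```text
time: 10.92
tool_pos: [478.3, 87.8, 2.3]
tcp_rot: [180.0, -0.1, 23.2]
ft_force: [-3.0, -0.4, 6.2]
finger_gap: 48.4
grip_force: 40.2
```

Request:
play_rows(
  increments=[
    [-1,[0,0,0],0],
    [-1,[0,0,0],0],
    [-1,[0,0,0],0],
    [-1,[0,0,0],0],
  ],
)

```text
time: 11.25
tool_pos: [478.4, 87.8, 2.3]
tcp_rot: [180.0, -0.1, 23.2]
ft_force: [-3.2, -0.7, 7.0]
finger_gap: 48.4
grip_force: 40.2
```

```bash
python3 -c "
from h import *
go(396.2,264.5,9)"
```

```text
t 11.25 pos [478.4  87.8   2.3] rot [ 1.7998e+02 -6.0000e-02  2.3200e+01] gap 48.4 F [-3.2 -0.7  7. ]
tool dx,dy -5.9 -194.8 dz -6.7
```

Request:
play_rows(
  increments=[
    [-1,[0,0,-10],0],
    [-1,[0,0,-30],0],
    [-1,[0,0,-30],0],
    [-1,[0,0,-25],0],
    [-1,[-1,-25,0],0],
    [-1,[-1,-30,0],0],
    [-1,[-1,-30,0],0],
    [-1,[-1,-30,0],0],
    [-1,[-1,-30,0],0],
    [-1,[-1,-30,0],0],
    [-1,[0,-20,0],0],
    [-1,[0,0,0],0],
  ],
)

```text
time: 12.25
tool_pos: [393.8, 267.6, 97.0]
tcp_rot: [-179.9, -0.0, 23.4]
ft_force: [0.4, -0.7, -2.2]
finger_gap: 48.0
grip_force: 42.2
```

Request:
play_rows(
  increments=[
    [-1,[0,0,0],0],
    [-1,[0,0,0],0],
  ],
)

```text
time: 12.42
tool_pos: [395.6, 264.3, 96.7]
tcp_rot: [180.0, -0.0, 23.2]
ft_force: [-0.0, 0.0, -1.6]
finger_gap: 48.1
grip_force: 42.2
```

```bash
python3 - <<'E'
from h import *
go(396.2,264.5,28)
p=snapshot("side"); 
out=[]
for X in ((396,264,70),):
    u,v=map(int,proj(p,X)[0]); print(u,v)
    out.append(cv2.resize(p["color"][v-50:v+50,u-60:u+60,::-1],(400,333),interpolation=cv2.INTER_CUBIC))
cv2.imwrite("pics/g4.png",np.hstack(out))
E
```

```text
t 12.42 pos [395.6 264.3  96.7] rot [ 1.7998e+02 -1.0000e-02  2.3230e+01] gap 48.1 F [-0.   0.  -1.6]
tool dx,dy 0.6 0.1 dz 68.7
271 264
```

View pics/g4.png

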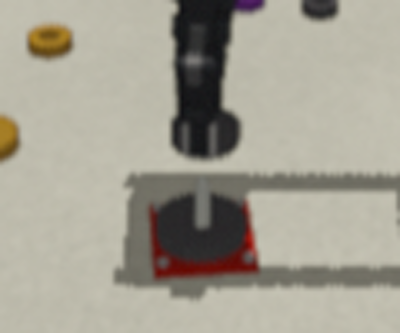

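The medium gear is level at (205,135) over the pin at (203,180). Lowering it.

Request:
play_rows(
  increments=[
    [-1,[0.5,0,10],0],
    [-1,[0,0,10],0],
    [-1,[0,0,10],0],
    [-1,[0,0,10],0],
    [-1,[0,0,10],0],
    [-1,[0,0,10],0],
    [-1,[0,0,5],0],
    [-1,[0,0,3],0],
    [-1,[0,0,0],0],
    [-1,[0,0,0],0],
    [-1,[0,0,0],0],
  ],
)

```text
time: 13.38
tool_pos: [396.4, 265.1, 28.9]
tcp_rot: [-180.0, -0.1, 23.2]
ft_force: [0.7, -0.1, -1.6]
finger_gap: 48.0
grip_force: 42.2
```

Request:
play_rows(
  increments=[
    [-1,[0,0,1],0],
    [-1,[0,0,1],0],
    [-1,[0,0,0],0],
    [-1,[0,0,0],0],
  ],
)

```text
time: 13.72
tool_pos: [396.1, 264.9, 26.5]
tcp_rot: [-180.0, -0.0, 23.2]
ft_force: [-0.4, -0.1, -0.8]
finger_gap: 48.1
grip_force: 42.2
```

Request:
play_rows(
  increments=[
    [-1,[0,0,1],0],
    [-1,[0,0,0],0],
    [-1,[0,0,0],0],
  ],
)

```text
time: 13.97
tool_pos: [396.1, 264.9, 26.3]
tcp_rot: [180.0, -0.0, 23.2]
ft_force: [-4.9, -2.2, 9.0]
finger_gap: 48.0
grip_force: 43.2
```

Request:
play_rows(
  increments=[
    [1,[0,0,0],0],
    [1,[0,0,0],0],
    [1,[0,0,0],0],
    [1,[0,0,0],0],
    [1,[0,0,0],0],
    [1,[0,0,0],0],
    [1,[0,0,-5],0],
    [1,[0,0,-20],0],
    [1,[0,0,-25],0],
    [1,[0,0,-20],0],
    [1,[0,0,0],0],
  ],
)

```text
time: 14.88
tool_pos: [398.7, 266.3, 100.4]
tcp_rot: [-180.0, -0.4, 23.2]
ft_force: [-0.1, 0.4, 0.9]
finger_gap: 85.5
grip_force: 0.0
```

Request:
play_rows(
  increments=[
    [1,[-7.5,34.5,0],0],
    [1,[-7.5,34.5,0],0],
    [1,[-7.5,34.5,0],0],
    [1,[-7.5,34.5,0],0],
    [1,[-7.5,34.5,0],0],
    [1,[-7.5,34.5,0],0],
    [1,[-7.5,34.5,0],0],
    [1,[-8,34.5,0],0],
    [1,[-8,34.5,0],0],
    [1,[-8,34.5,0],0],
    [1,[0,0,0],0],
    [1,[0,0,0],0],
  ],
)

```text
time: 15.88
tool_pos: [461.4, -84.1, 95.1]
tcp_rot: [-180.0, 0.0, 23.0]
ft_force: [-0.1, 0.6, -0.6]
finger_gap: 85.4
grip_force: 0.0
```

```bash
python3 -c "
from h import *
go(461.6,-82,1)"
```

```text
t 15.88 pos [461.4 -84.1  95.1] rot [-1.7999e+02  1.0000e-02  2.2980e+01] gap 85.4 F [-0.1  0.6 -0.6]
tool dx,dy 1.0 -1.9 dz 94.1
```

Request:
play_rows(
  increments=[
    [1,[1,-1,20],0],
    [1,[0,0,20],0],
    [1,[0,0,20],0],
    [1,[0,0,20],0],
    [1,[0,0,9],0],
    [1,[0,0,4],0],
    [1,[0,0,0],0],
    [1,[0,0,0],0],
  ],
)

```text
time: 16.55
tool_pos: [462.5, -80.8, 3.0]
tcp_rot: [180.0, -0.0, 23.2]
ft_force: [0.6, -0.2, 1.3]
finger_gap: 85.4
grip_force: 0.0
```

```bash
python3 -c "
from h import *
go(461.6,-82,1)"
```

```text
t 16.55 pos [462.5 -80.8   3. ] rot [ 1.7998e+02 -4.0000e-02  2.3230e+01] gap 85.4 F [ 0.6 -0.2  1.3]
tool dx,dy -1.3 0.7 dz 2.0
```

Request:
play_rows(
  increments=[
    [1,[-1.3,0.7,0],0],
    [-1,[0,0,0],0],
    [-1,[0,0,0],0],
    [-1,[0,0,0],0],
    [-1,[0,0,0],0],
    [-1,[0,0,0],0],
    [-1,[0,0,0],0],
    [-1,[0,0,0],0],
    [-1,[0,0,0],0],
    [-1,[0,0,0],0],
    [-1,[0,0,0],0],
  ],
)

```text
time: 17.47
tool_pos: [461.5, -82.4, 3.1]
tcp_rot: [180.0, -0.0, 23.2]
ft_force: [-2.1, 0.3, 7.4]
finger_gap: 34.3
grip_force: 39.2
```

Request:
play_rows(
  increments=[
    [-1,[0,0,0],0],
    [-1,[0,0,0],0],
    [-1,[0,0,0],0],
    [-1,[0,0,0],0],
  ],
)

```text
time: 17.8
tool_pos: [461.5, -82.4, 3.0]
tcp_rot: [180.0, -0.0, 23.2]
ft_force: [-2.4, 0.7, 7.2]
finger_gap: 34.4
grip_force: 39.2
```

```bash
python3 -c "
from h import *
go(396.2,264.7,41)"
```

```text
t 17.8 pos [461.5 -82.4   3. ] rot [ 1.7998e+02 -2.0000e-02  2.3190e+01] gap 34.4 F [-2.4  0.7  7.2]
tool dx,dy 76.7 -344.8 dz -38.0
```

Request:
play_rows(
  increments=[
    [-1,[0,0,-10],0],
    [-1,[0,0,-30],0],
    [-1,[0,0,-30],0],
    [-1,[0,0,-25],0],
    [-1,[7.7,-34.5,0],0],
    [-1,[7.7,-34.5,0],0],
    [-1,[7.7,-34.5,0],0],
    [-1,[7.7,-34.5,0],0],
    [-1,[7.7,-34.5,0],0],
    [-1,[7.7,-34.5,0],0],
    [-1,[7.7,-34.5,0],0],
    [-1,[7.7,-34.5,0],0],
  ],
)

```text
time: 18.8
tool_pos: [408.4, 197.3, 98.0]
tcp_rot: [180.0, -0.0, 23.2]
ft_force: [0.0, 0.3, -0.5]
finger_gap: 34.2
grip_force: 40.1
```

Request:
play_rows(
  increments=[
    [-1,[7.6,-34.5,0],0],
    [-1,[7.6,-34.3,0],0],
    [-1,[0,0,0],0],
    [-1,[0,0,0],0],
    [-1,[0,0,0],0],
  ],
)

```text
time: 19.22
tool_pos: [395.7, 264.7, 97.5]
tcp_rot: [180.0, 0.0, 23.3]
ft_force: [-0.1, 0.2, -0.6]
finger_gap: 34.3
grip_force: 40.2
```

```bash
python3 - <<'E'
from h import *
go(396.2,264.7,43)
p=snapshot("side"); 
out=[]
for X in ((396,264,70),):
    u,v=map(int,proj(p,X)[0]); print(u,v)
    out.append(cv2.resize(p["color"][v-50:v+50,u-60:u+60,::-1],(400,333),interpolation=cv2.INTER_CUBIC))
cv2.imwrite("pics/g5.png",np.hstack(out))
E
```

```text
t 19.22 pos [395.7 264.7  97.5] rot [1.7997e+02 2.0000e-02 2.3250e+01] gap 34.3 F [-0.1  0.2 -0.6]
tool dx,dy 0.5 0.2 dz 54.5
271 264
```

View pics/g5.png

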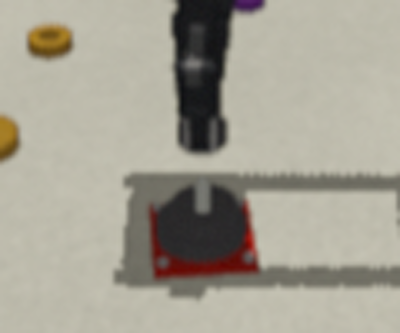

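The small gear is held level at (202,135) over the pin at (203,195). The medium gear is down on the large one.

Request:
play_rows(
  increments=[
    [-1,[0.5,0,10],0],
    [-1,[0,0,10],0],
    [-1,[0,0,10],0],
    [-1,[0,0,10],0],
    [-1,[0,0,8],0],
    [-1,[0,0,5],0],
    [-1,[0,0,2],0],
    [-1,[0,0,0],0],
    [-1,[0,0,0],0],
    [-1,[0,0,0],0],
  ],
)

```text
time: 20.1
tool_pos: [396.7, 265.4, 42.6]
tcp_rot: [-180.0, -0.0, 23.2]
ft_force: [-0.2, 1.0, -0.4]
finger_gap: 34.4
grip_force: 40.2
```

Request:
play_rows(
  increments=[
    [-1,[0,0,1],0],
    [-1,[0,0,0],0],
    [-1,[0,0,0],0],
  ],
)

```text
time: 20.35
tool_pos: [396.4, 265.2, 41.4]
tcp_rot: [-180.0, -0.0, 23.2]
ft_force: [-0.2, 0.1, -1.4]
finger_gap: 34.4
grip_force: 40.2
```

Request:
play_rows(
  increments=[
    [-1,[0,0,1],0],
    [-1,[0,0,0],0],
    [-1,[0,0,0],0],
  ],
)

```text
time: 20.6
tool_pos: [396.6, 265.3, 41.1]
tcp_rot: [180.0, -0.0, 23.2]
ft_force: [-2.3, -1.7, 6.7]
finger_gap: 34.2
grip_force: 40.8
```

Request:
play_rows(
  increments=[
    [1,[0,0,0],0],
    [1,[0,0,0],0],
    [1,[0,0,0],0],
    [1,[0,0,0],0],
    [1,[0,0,0],0],
    [1,[0,0,0],0],
    [1,[0,0,0],0],
    [1,[0,0,-5],0],
    [1,[0,0,-20],0],
    [1,[0,0,-20],0],
    [1,[0,0,-15],0],
    [1,[0,0,0],0],
  ],
)

```text
time: 21.6
tool_pos: [398.6, 266.3, 104.3]
tcp_rot: [-180.0, -0.3, 23.2]
ft_force: [1.1, 0.3, 0.5]
finger_gap: 85.4
grip_force: 0.0
```

Request:
play_rows(
  increments=[
    [1,[26.7,14.7,0],0],
    [1,[26.7,14.7,0],0],
    [1,[26.7,14.7,0],0],
    [1,[26.7,14.7,0],0],
    [1,[26.7,14.7,0],0],
    [1,[26.7,14.7,0],0],
    [1,[26.7,14.7,0],0],
    [1,[0,0,20],0],
    [1,[0,0,20],0],
    [1,[0,0,20],0],
    [1,[0,0,10],0],
    [1,[0,0,0],0],
  ],
)

```text
time: 22.6
tool_pos: [605.8, 243.2, 26.1]
tcp_rot: [-180.0, 0.4, 23.2]
ft_force: [-0.4, -0.3, -1.0]
finger_gap: 85.7
grip_force: 0.0
```

Request:
play_rows(
  increments=[
    [1,[0,0,0],0],
    [1,[0,0,0],0],
  ],
)

```text
time: 22.77
tool_pos: [609.4, 244.5, 31.6]
tcp_rot: [180.0, -0.1, 23.2]
ft_force: [0.8, -0.2, -0.2]
finger_gap: 85.4
grip_force: 0.0
```

```bash
python3 - <<'E'
from h import *
go(609,244.2,0)
p=snapshot("side"); 
out=[]
for X in ((396,264,30),(609,244,20)):
    u,v=map(int,proj(p,X)[0]); print(u,v)
    out.append(cv2.resize(p["color"][v-50:v+50,u-60:u+60,::-1],(400,333),interpolation=cv2.INTER_CUBIC))
cv2.imwrite("pics/g6.png",np.hstack(out))
E
```

```text
t 22.77 pos [609.4 244.5  31.6] rot [ 1.7999e+02 -1.0000e-01  2.3200e+01] gap 85.4 F [ 0.8 -0.2 -0.2]
tool dx,dy -0.5 0.1 dz 31.6
271 277
205 252
```

View pics/g6.png

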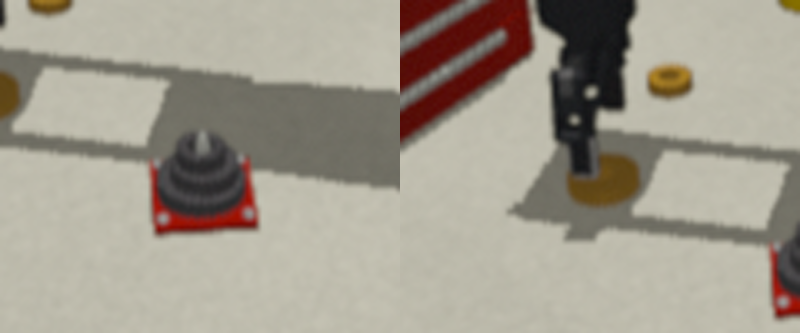

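All three steel gears are stacked on the red pin (200,180). The fingers straddle brass_large at (603,180).

Request:
play_rows(
  increments=[
    [1,[-0.5,0,10],0],
    [1,[0,0,10],0],
    [1,[0,0,7],0],
    [1,[0,0,5],0],
    [1,[0,0,0],0],
    [-1,[0,0,0],0],
    [-1,[0,0,0],0],
    [-1,[0,0,0],0],
    [-1,[0,0,0],0],
    [-1,[0,0,0],0],
    [-1,[0,0,0],0],
    [-1,[0,0,0],0],
  ],
)

```text
time: 23.82
tool_pos: [609.0, 244.2, -0.7]
tcp_rot: [180.0, -0.1, 23.2]
ft_force: [0.4, 0.4, 5.7]
finger_gap: 55.7
grip_force: 43.3
```

Request:
play_rows(
  increments=[
    [-1,[0,0,0],0],
    [-1,[0,0,0],0],
    [-1,[0,0,0],0],
    [-1,[0,0,0],0],
  ],
)

```text
time: 24.15
tool_pos: [609.0, 244.2, -0.7]
tcp_rot: [180.0, -0.1, 23.2]
ft_force: [-1.1, -0.2, 5.7]
finger_gap: 55.5
grip_force: 43.3
```

```bash
python3 -c "
from h import *
go(500,-20,0)
go(607,-280.6,0)"
```

```text
t 24.15 pos [609.  244.2  -0.7] rot [ 1.7999e+02 -9.0000e-02  2.3190e+01] gap 55.5 F [-1.1 -0.2  5.7]
tool dx,dy -204.2 199.9 dz -0.7
t 24.15 pos [609.  244.2  -0.7] rot [ 1.7999e+02 -9.0000e-02  2.3190e+01] gap 55.5 F [-1.1 -0.2  5.7]
tool dx,dy -208.5 481.6 dz -0.7
```

Lifting to 150 mm to pass clear above the bottle.

Request:
play_rows(
  increments=[
    [-1,[0,0,-10],0],
    [-1,[0,0,-30],0],
    [-1,[0,0,-30],0],
    [-1,[0,0,-30],0],
    [-1,[0,0,-30],0],
    [-1,[0,0,-22],0],
    [-1,[-14.9,34.4,0],0],
    [-1,[-14.9,34.4,0],0],
    [-1,[-14.9,34.4,0],0],
    [-1,[-14.9,34.4,0],0],
    [-1,[-14.9,34.4,0],0],
    [-1,[-14.9,34.4,0],0],
  ],
)

```text
time: 25.15
tool_pos: [606.4, 17.4, 150.2]
tcp_rot: [-180.0, 0.1, 23.2]
ft_force: [-0.1, -0.0, -1.9]
finger_gap: 55.7
grip_force: 43.5
```

Request:
play_rows(
  increments=[
    [-1,[-14.9,34.4,0],0],
    [-1,[-14.9,34.4,0],0],
    [-1,[-14.9,34.4,0],0],
    [-1,[-14.9,34.4,0],0],
    [-1,[-14.9,34.4,0],0],
    [-1,[-14.9,34.4,0],0],
    [-1,[-14.9,34.4,0],0],
    [-1,[-14.9,34.4,0],0],
    [-1,[0,0,20],0],
    [-1,[0,0,20],0],
    [-1,[0,0,10],0],
    [-1,[0,0,0],0],
  ],
)

```text
time: 26.15
tool_pos: [603.4, -279.5, 96.1]
tcp_rot: [-179.7, 0.3, 23.2]
ft_force: [0.1, -0.6, -3.0]
finger_gap: 56.0
grip_force: 43.5
```

Request:
play_rows(
  increments=[
    [-1,[0,0,0],0],
    [-1,[0,0,0],0],
  ],
)

```text
time: 26.32
tool_pos: [606.8, -280.6, 101.5]
tcp_rot: [179.9, -0.0, 23.2]
ft_force: [0.3, -0.2, -1.6]
finger_gap: 55.6
grip_force: 43.5
```

```bash
python3 - <<'E'
from h import *
go(607,-280.6,11)
out=[]
for n in ("side","top"):
    p=snapshot(n)
    u,v=map(int,proj(p,(607,-281,70))[0]); print(u,v)
    out.append(cv2.resize(p["color"][v-45:v+45,u-54:u+54,::-1],(400,333),interpolation=cv2.INTER_CUBIC))
cv2.imwrite("pics/g7.png",np.hstack(out))
E
```

```text
t 26.32 pos [ 606.8 -280.6  101.5] rot [ 1.7995e+02 -4.0000e-02  2.3250e+01] gap 55.6 F [ 0.3 -0.2 -1.6]
tool dx,dy 0.2 0.1 dz 90.5
293 166
401 161
```

View pics/g7.png

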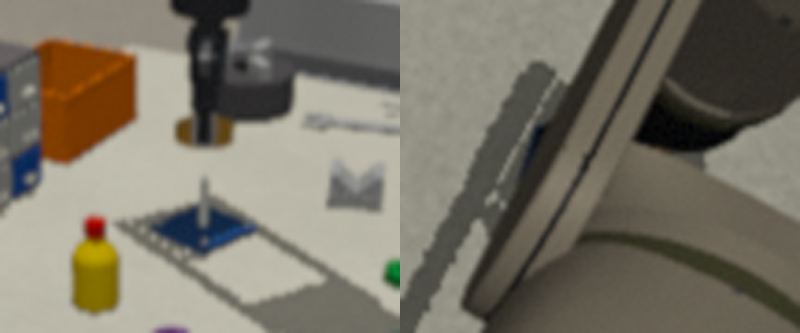

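Brass_large is level at (203,131) above the blue pin at (205,180). The bottle and V-block are undisturbed.

Request:
play_rows(
  increments=[
    [-1,[0,0,10],0],
    [-1,[0,0,10],0],
    [-1,[0,0,10],0],
    [-1,[0,0,10],0],
    [-1,[0,0,10],0],
    [-1,[0,0,10],0],
    [-1,[0,0,10],0],
    [-1,[0,0,10],0],
    [-1,[0,0,6],0],
    [-1,[0,0,3],0],
    [-1,[0,0,0],0],
    [-1,[0,0,0],0],
  ],
)

```text
time: 27.42
tool_pos: [606.3, -281.0, 11.5]
tcp_rot: [180.0, -0.0, 23.2]
ft_force: [-0.4, 0.0, -2.5]
finger_gap: 56.2
grip_force: 43.6
```

Request:
play_rows(
  increments=[
    [-1,[0,0,1],0],
    [-1,[0,0,1],0],
    [-1,[0,0,0],0],
    [-1,[0,0,0],0],
  ],
)

```text
time: 27.75
tool_pos: [606.3, -281.0, 9.6]
tcp_rot: [180.0, -0.0, 23.2]
ft_force: [0.0, 0.1, -3.0]
finger_gap: 55.5
grip_force: 43.6
```

Request:
play_rows(
  increments=[
    [-1,[0,0,1],0],
    [-1,[0,0,0],0],
    [-1,[0,0,0],0],
  ],
)

```text
time: 28.0
tool_pos: [606.4, -281.0, 9.3]
tcp_rot: [180.0, -0.0, 23.2]
ft_force: [-4.6, 2.1, 6.0]
finger_gap: 55.4
grip_force: 44.3
```

Request:
play_rows(
  increments=[
    [1,[0,0,0],0],
    [1,[0,0,0],0],
    [1,[0,0,0],0],
    [1,[0,0,0],0],
    [1,[0,0,0],0],
    [1,[0,0,0],0],
    [1,[0,0,-5],0],
    [1,[0,0,-25],0],
    [1,[0,0,-30],0],
    [1,[0,0,-30],0],
    [1,[0,0,-30],0],
    [1,[0,0,-20],0],
  ],
)

```text
time: 29.0
tool_pos: [607.3, -281.5, 152.6]
tcp_rot: [179.8, -0.1, 23.2]
ft_force: [0.9, 0.1, 0.3]
finger_gap: 85.5
grip_force: 0.0
```

Request:
play_rows(
  increments=[
    [1,[16.9,-29.9,0],0],
    [1,[16.9,-29.9,0],0],
    [1,[16.9,-29.9,0],0],
    [1,[16.9,-29.9,0],0],
    [1,[16.9,-29.9,0],0],
    [1,[16.9,-29.9,0],0],
    [1,[16.9,-29.9,0],0],
    [1,[16.9,-29.9,0],0],
    [1,[16.9,-29.9,0],0],
    [1,[16.9,-29.9,0],0],
    [1,[16.9,-29.9,0],0],
    [1,[0,0,0],0],
  ],
)

```text
time: 30.0
tool_pos: [647.5, 101.2, 148.9]
tcp_rot: [-179.9, -0.1, 23.5]
ft_force: [0.2, -0.3, -0.6]
finger_gap: 85.6
grip_force: 0.0
```

Request:
play_rows(
  increments=[
    [1,[0,0,25],0],
    [1,[0,0,25],0],
    [1,[0,0,25],0],
    [1,[0,0,25],0],
    [1,[0,0,15],0],
    [1,[0,0,0],0],
    [1,[0,0,0],0],
    [1,[0,0,0],0],
  ],
)

```text
time: 30.67
tool_pos: [648.8, 94.6, 35.3]
tcp_rot: [180.0, -0.1, 23.2]
ft_force: [0.6, 0.1, 1.4]
finger_gap: 85.0
grip_force: 0.0
```

```bash
python3 - <<'E'
from h import *
go(647.7,94.6,2)
p=snapshot("side"); out=[]
for X in ((607,-281,30),(648,95,20)):
    u,v=map(int,proj(p,X)[0]); print(u,v)
    out.append(cv2.resize(p["color"][v-45:v+45,u-54:u+54,::-1],(400,333),interpolation=cv2.INTER_CUBIC))
cv2.imwrite("pics/g8.png",np.hstack(out))
E
```

```text
t 30.67 pos [648.8  94.6  35.3] rot [ 1.7995e+02 -1.3000e-01  2.3190e+01] gap 85.0 F [0.6 0.1 1.4]
tool dx,dy -1.0 -0.4 dz 33.3
293 176
225 223
```

View pics/g8.png

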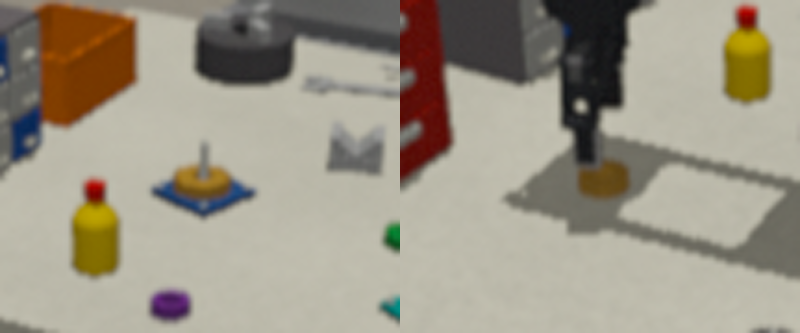

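Brass_large is flat on the blue base (203,180). The fingers straddle brass_small at (603,180).

Request:
play_rows(
  increments=[
    [1,[-1,-0.4,10],0],
    [1,[0,0,10],0],
    [1,[0,0,9],0],
    [1,[0,0,5],0],
    [1,[0,0,0],0],
    [-1,[0,0,0],0],
    [-1,[0,0,0],0],
    [-1,[0,0,0],0],
    [-1,[0,0,0],0],
    [-1,[0,0,0],0],
    [-1,[0,0,0],0],
    [-1,[0,0,0],0],
  ],
)

```text
time: 31.72
tool_pos: [647.2, 94.7, 0.4]
tcp_rot: [180.0, -0.1, 23.2]
ft_force: [-1.5, -0.2, 5.8]
finger_gap: 39.9
grip_force: 40.7
```

Request:
play_rows(
  increments=[
    [-1,[0,0,0],0],
    [-1,[0,0,0],0],
    [-1,[0,0,0],0],
    [-1,[0,0,0],0],
    [-1,[0,0,0],0],
  ],
)

```text
time: 32.13
tool_pos: [647.2, 94.6, 0.4]
tcp_rot: [180.0, -0.1, 23.2]
ft_force: [-0.8, -0.6, 5.8]
finger_gap: 40.3
grip_force: 40.7
```

```bash
python3 -c "
from h import *
go(606.8,-280.8,0)"
```

```text
t 32.13 pos [6.472e+02 9.460e+01 4.000e-01] rot [ 1.7997e+02 -9.0000e-02  2.3190e+01] gap 40.3 F [-0.8 -0.6  5.8]
tool dx,dy -185.0 329.2 dz 0.4
```

Request:
play_rows(
  increments=[
    [-1,[0,0,-10],0],
    [-1,[0,0,-30],0],
    [-1,[0,0,-30],0],
    [-1,[0,0,-30],0],
    [-1,[0,0,-30],0],
    [-1,[0,0,-20],0],
    [-1,[-16.8,29.9,0],0],
    [-1,[-16.8,29.9,0],0],
    [-1,[-16.8,29.9,0],0],
    [-1,[-16.8,29.9,0],0],
    [-1,[-16.8,29.9,0],0],
    [-1,[-16.8,29.9,0],0],
  ],
)

```text
time: 33.13
tool_pos: [623.7, -111.4, 149.5]
tcp_rot: [-180.0, 0.0, 23.2]
ft_force: [1.1, 0.1, -2.0]
finger_gap: 39.9
grip_force: 40.8
```

Request:
play_rows(
  increments=[
    [-1,[-16.8,29.9,0],0],
    [-1,[-16.8,29.9,0],0],
    [-1,[-16.8,29.9,0],0],
    [-1,[-16.8,29.9,0],0],
    [-1,[-16.8,29.9,0],0],
    [-1,[0,0,20],0],
    [-1,[0,0,20],0],
    [-1,[0,0,10],0],
    [-1,[0,0,0],0],
    [-1,[0,0,0],0],
    [-1,[0,0,0],0],
  ],
)

```text
time: 34.05
tool_pos: [606.8, -280.2, 100.6]
tcp_rot: [179.9, -0.0, 23.2]
ft_force: [0.1, 0.1, -1.3]
finger_gap: 40.1
grip_force: 40.9
```

```bash
python3 - <<'E'
from h import *
go(606.8,-280.8,26.5)
p=snapshot("side"); out=[]
u,v=map(int,proj(p,(607,-281,60))[0]); print(u,v)
cv2.imwrite("pics/g9.png",cv2.resize(p["color"][v-45:v+45,u-54:u+54,::-1],(400,333),interpolation=cv2.INTER_CUBIC))
E
```

```text
t 34.05 pos [ 606.8 -280.2  100.6] rot [ 1.7994e+02 -5.0000e-02  2.3240e+01] gap 40.1 F [ 0.1  0.1 -1.3]
tool dx,dy -0.2 0.5 dz 74.1
293 169
```

View pics/g9.png

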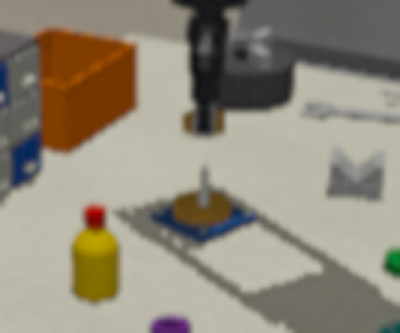

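Brass_small is level at (204,122) over the pin at (205,170). Lowering it.

Request:
play_rows(
  increments=[
    [-1,[0,0.3,10],0],
    [-1,[0,0,10],0],
    [-1,[0,0,10],0],
    [-1,[0,0,10],0],
    [-1,[0,0,10],0],
    [-1,[0,0,10],0],
    [-1,[0,0,7],0],
    [-1,[0,0,4],0],
    [-1,[0,0,2],0],
    [-1,[0,0,0],0],
    [-1,[0,0,0],0],
    [-1,[0,0,0],0],
  ],
)

```text
time: 35.1
tool_pos: [606.8, -281.1, 27.1]
tcp_rot: [179.9, -0.0, 23.2]
ft_force: [0.4, -0.4, -2.1]
finger_gap: 40.7
grip_force: 40.9
```

Request:
play_rows(
  increments=[
    [-1,[0,0,1],0],
    [-1,[0,0,1],0],
    [-1,[0,0,0],0],
    [-1,[0,0,0],0],
  ],
)

```text
time: 35.43
tool_pos: [606.3, -280.8, 24.5]
tcp_rot: [180.0, -0.0, 23.2]
ft_force: [-1.0, -0.4, -0.8]
finger_gap: 40.5
grip_force: 40.9
```

Request:
play_rows(
  increments=[
    [-1,[0,0,1],0],
    [-1,[0,0,0],0],
    [-1,[0,0,0],0],
  ],
)

```text
time: 35.68
tool_pos: [606.4, -280.9, 24.4]
tcp_rot: [180.0, -0.0, 23.2]
ft_force: [-3.7, 1.8, 6.9]
finger_gap: 40.2
grip_force: 41.5
```

Request:
play_rows(
  increments=[
    [1,[0,0,0],0],
    [1,[0,0,0],0],
    [1,[0,0,0],0],
    [1,[0,0,0],0],
    [1,[0,0,0],0],
    [1,[0,0,0],0],
    [1,[0,0,0],0],
    [1,[0,0,-5],0],
    [1,[0,0,-25],0],
    [1,[0,0,-30],0],
    [1,[0,0,-30],0],
    [1,[0,0,-30],0],
  ],
)

```text
time: 36.68
tool_pos: [605.9, -280.6, 144.8]
tcp_rot: [-180.0, 0.0, 23.2]
ft_force: [0.9, 0.5, -0.2]
finger_gap: 85.5
grip_force: 0.0
```

Request:
play_rows(
  increments=[
    [1,[-30,0,-10],0],
    [1,[-30,0,-10],0],
    [1,[-30,0,-10],0],
    [1,[-30,0,-10],0],
    [1,[-30,0,0],0],
    [1,[-30,0,0],0],
    [1,[0,0,0],0],
    [1,[0,0,0],0],
    [1,[0,0,0],0],
  ],
)

```text
time: 37.43
tool_pos: [441.1, -351.7, 183.8]
tcp_rot: [180.0, -0.0, 23.2]
ft_force: [-1.1, 0.6, -0.0]
finger_gap: 85.6
grip_force: 0.0
```

```bash
python3 - <<'E'
from h import *
go(606.8,-280.8,0)
p=snapshot("side"); out=[]
for X in ((396,264,30),(607,-281,30)):
    u,v=map(int,proj(p,X)[0])
    out.append(cv2.resize(p["color"][v-45:v+45,u-54:u+54,::-1],(400,333),interpolation=cv2.INTER_CUBIC))
cv2.imwrite("pics/g10.png",np.hstack(out))
E
```

```text
t 37.43 pos [ 441.1 -351.7  183.8] rot [ 1.7997e+02 -4.0000e-02  2.3160e+01] gap 85.6 F [-1.1  0.6 -0. ]
tool dx,dy 180.2 0.0 dz 183.8
```

View pics/g10.png

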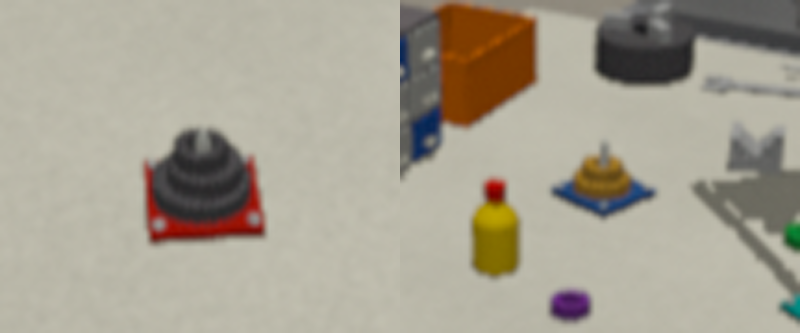

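Both piles are complete and flat: steel at (200,180), brass at (603,180). The arm is clear, so I hand in.

```bash
python3 -c "
from bench import *
print(hand_in())"
```

```text
the job is handed in; nothing more can be done
None
```

I handed the job in at about 37 s: the three steel gears are on the red pin and the two brass gears on the blue pin, each pile flat with the largest at the bottom. In the last picture the oil bottle and V-block looked undisturbed, and the green gear, only partly in view, was never approached; the hand-in gave no verdict.

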